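# Tip the control knobs out of the sorting tray into the wash dish

### The arm

A 7-joint arm with a two-finger parallel gripper is mounted at the origin on the work surface. World frame = base frame: x ahead of the robot, y to its left, z up, the work surface at z = 0. Lengths are in m, angles in rad, forces in N, time in s.
With the tool pointing down it reaches from about 0.425 to 0.925 m from the base axis. Payload 6.8 kg.
Tool frame: the origin (TCP) lies on the centre line of the jaws, within the pads' length; the fingertips stand 19 mm ahead of it and the grasp point (between the pads) is the TCP; z points along the fingers, y is the line along which they close (so a half turn about z gives the same grasp; the last joint's range is limited). The gripper opens to 85 mm and grips with 20 to 120 N. Pads are 22 mm wide; open, the fingers measure 114 mm over their backs; the gripper's body (76 mm by 85 mm) begins 54 mm behind the grasp point. The pads swing forward as they close: fully open they stand 13 mm farther back than shut.
Start: joints at [-1.307, 0.477, 0.022, 1.555, -0.011, 1.109, -0.083], TCP at [0.245, 0.629, 0.25] pointing down, gripper open.
Joint ranges: [-2.96, 2.96], [-0.34, 2.1], [-1.41, 1.46], [0.24, 2.44], [-1.37, 4.51], [0.17, 1.92], [-2.96, 2.96]. Speed limits (rad/s): [2.39, 2.39, 3.14, 3.14, 3.14, 3.14, 3.14].

### API

Orientations are given as a rotation vector (axis times angle).
In Python, from bench import r gives the robot as it stands. The module is installed in compiled form; this text tells all that it offers.
- The arm moves only by the tool arm_command, never from a script. Its argument "rows" is a list of rows, each an object of numbers: "fingers": the opening, from -1 (shut) to 1 (fully open); "x", "y", "z": the shift along the tool's x, y, z in m; "ax", "ay", "az": the turn, a rotation vector about the tool's x, y, z in degrees. In form: [{"fingers": .., "x": .., "y": .., "z": .., "ax": .., "ay": .., "az": ..}, ...]. A call has 1 to 10 rows; each row shifts and turns the commanded pose from where the row before left it, along the tool's axes as they then stand; what a row does not reach is not made up. A row lasts 1/12 s, in which the tool goes at most 41.7 mm and 7.16 degrees, less where a joint would pass 70% of its speed; a pose out of reach is approached as far as the arm can. A call is refused whole if a number of a shift passes 0.0417 or a number of a turn 7.16, either way. A call with a gripper value outside its range is refused whole. The fingers move at their own pace and stop on an object; "grip_force" is the grip in N (left out, the last holds). Time passes only in rows, so rows that do not move let the fingers close. It gives the time, the measured TCP pose, the force, the opening and the grip force at its end, in the units of the state.
- r.get_obs(): the state, without advancing time (a new reading comes with each control period).
- r.grab_frame(name): name is "scene" or "top" or "wrist"; returns a dict with "frame" (480x640x3 uint8, red, green, blue), "depth" (480x640 float32, m along the optical axis (not along the pixel's ray), 0 where there is no reading), "K" (3x3 intrinsics, pixels), "distortion" ([k1, k2, p1, p2, k3] as OpenCV has them; the pictures are not rectified), "world_from_camera" (4x4, takes a point from camera to world coordinates). Camera axes: x right, y down, z forward; pixel columns grow to the right and rows downward; lengths in m; the calibration is good to about 2 mm. A picture is of the moment at which its call begins.
- r.hand_in(): hands the job in; it is judged then, once.
The state is a dict: "clock": time; "joints": joint angles; "qvel": joint speeds; "tau": joint torques, N m; "tcp_pos": TCP position; "orientation": TCP orientation; "contact_force": force on the tool from outside, world axes, zero at the start; "moment": the same for the moment, N m; "grip_width": finger opening in m; "gripper_force": force on a finger pad.
Only numpy, scipy, OpenCV 4.12 (cv2) and the standard library are available. Lean on these libraries where they do the work, as an engineer would, in place of code of your own. Each camera call takes 0.05 s, during which the arm holds its last target. There are 200 camera calls.

### The job

The three control knobs stripped from the bench supply are ready for washing. Pick up the divided sorting tray and tip it toward the corner spout of the knobs' compartment so that all three knobs slide out into the stainless dish, with every other part staying in the tray. Then set the tray down flat on the bench before you let go of it, and leave the things standing around undisturbed.

Things in the scene. Friction and masses are not known exactly. Their poses are not given: they have to be found in the camera images.
- tray_grip (a point): Centre of the grip bar of the tray's arched carrying handle, over the tray's middle, 88 mm above its underside (and the bench). Axes are the tray's: x along the bar, z up. The bar is flat-sided, 100 mm long (x), 14 mm thick (y), 24 mm high, on two posts at x = +-43 mm; below it is open down to the dividers, 52 mm under this point.
- tray: Loose light grey plastic sorting tray 240 (x) x 200 (y) x 36 mm, walls and floor 3 mm, 0.28 kg empty, 0.5 kg loaded. Origin: centre of its underside. Full-height dividers on its x and y axes make four equal compartments, centred at x = +-59, y = +-49 mm, each walled all round but for a pouring spout at the tray's outer corner. Parts slide easily in it (friction 0.2 to 0.3).
- lip_1 (a point): Spout of the tray's (+x, +y) compartment: middle of the lip's outer edge, at x = +106, y = +86, z = 6 mm in the tray's frame (axes as the tray's). The corner is cut at 45 degrees and open, 70 mm wide between low cheeks; the lip rises at 10 degrees over 18 mm. Parts cross it when the tray leans 25 to 30 degrees straight toward this corner; 40 empties it readily.
- lip_2 (a point): The like spout of the tray's (+x, -y) compartment, at x = +106, y = -86, z = 6 mm in the tray's frame.
- lip_3 (a point): The like spout of the tray's (-x, +y) compartment, at x = -106, y = +86, z = 6 mm in the tray's frame.
- lip_4 (a point): The like spout of the tray's (-x, -y) compartment, at x = -106, y = -86, z = 6 mm in the tray's frame.
- dish: Stainless steel wash dish, a loose open rectangular dish 190 (x) x 150 (y) mm outside, 206 x 166 mm over its flat rim, 45 mm high, wall and floor 3 mm, 0.5 kg. Origin: centre of its underside; x along its long side.
- knob_1: Round black control knob with a metal-faced top, 30 mm across its skirt, 17 mm high, 22 g. One of three lying together in one compartment of the tray (any of the four). Origin: centre of its underside.
- knob_2: Round black control knob with a metal-faced top, 30 mm across its skirt, 17 mm high, 22 g. One of three lying together in one compartment of the tray (any of the four). Origin: centre of its underside.
- knob_3: Round black control knob with a metal-faced top, 30 mm across its skirt, 17 mm high, 22 g. One of three lying together in one compartment of the tray (any of the four). Origin: centre of its underside.
- cap_1: Film capacitor, a plain grey block 34 x 22 x 16 mm, in another compartment of the tray; must stay in the tray. Origin: centre of its underside.
- cap_2: Film capacitor, a plain grey block 34 x 22 x 16 mm, in another compartment of the tray; must stay in the tray. Origin: centre of its underside.
- sink_1: Finned aluminium heat sink, 36 x 24 x 20 mm, in another compartment of the tray; must stay in the tray. Origin: centre of its underside.
- sink_2: Finned aluminium heat sink, 36 x 24 x 20 mm, in another compartment of the tray; must stay in the tray. Origin: centre of its underside.
- transformer: Small transformer, 45 x 38 x 34 mm block with dark steel core, in another compartment of the tray; must stay in the tray. Origin: centre of its underside.
- multimeter: Bystander: multimeter lying flat, 95 (x) x 190 (y) x 53 mm high. Origin: centre of its underside.
- bottle: Bystander: white solvent bottle with a metal pump top, 72 mm diameter, 153 mm high, standing. Origin: centre of its underside.
- spool: Bystander: spool of solder standing on end, 64 mm diameter, 50 mm high. Origin: centre of its underside.
- driver: Bystander: screwdriver lying flat, 180 mm long along its x. Origin: underside of its middle.
Things that resemble listed ones, but are neither listed nor needed, are in the scene too. Of the things that look like the transformer, take the one that is farthest to the robot's left at the start.

How it is judged:
By the outcome, as a careful person would: the job done as asked, in the order asked, and still so for the second after the job is handed in, with the robot touching nothing.
It also fails if it takes over 58 s, if anything falls off the work surface, if the arm or the gripper's body presses on something with over 40 N, if the wrist force passes 120 N, or if a joint passes its speed limit or range.

## Working session

There is one attempt and no reset: what is moved stays moved. The work goes in short steps, Python scripts to look and compute and a tool call to move; the robot and the scene stay as the last step left them, time stands still between calls to the robot, and variables do not carry over. Pictures are saved under pics/ and viewed, at most 10 in all, crops included, and the job is handed in when it is done.

Besides the shell and the picture viewer there is one more tool, called as a command line: name --argument value ..., lists and objects as JSON in quotes. arm_command: Moves the arm, as the interface text tells. Its arguments: {"type":"object","properties":{"rows":{"type":"array"},"grip_force":{"type":"number"}},"required":["rows"]}

```bash
mkdir -p pics && python3 - <<'E'
from bench import r
import cv2,numpy as np
o=r.get_obs();print(o)
for n in("scene","top"):
    f=r.grab_frame(n);np.savez(f"pics/{n}0.npz",**f);cv2.imwrite(f"pics/{n}0.png",f["frame"][:,:,::-1]);print(f["K"],f["distortion"],f["world_from_camera"])
E
```

```text
{'clock': 0.0, 'joints': array([-1.30711779,  0.47779408,  0.02235684,  1.55644706, -0.01148238,
        1.10929367, -0.08311662]), 'qvel': array([-4.75589515e-04, -1.78658704e-03, -8.73356433e-04, -7.06276325e-04,
       -6.16420145e-05, -3.14747207e-04,  1.58663744e-04]), 'tau': array([-1.25694944e-03, -5.96450222e+01,  1.60766758e+00, -2.81201828e+01,
        1.25127530e-02,  9.35631950e-03,  5.37850852e-06]), 'tcp_pos': array([0.24503392, 0.62836076, 0.24933191]), 'orientation': array([-5.80601252e-01, -3.08729288e+00,  2.83501341e-03]), 'contact_force': array([ 0.95672611,  1.02461567, -0.44557916]), 'moment': array([-0.0423413 , -0.00750669, -0.03384562]), 'gripper_force': 0.0, 'grip_width': 0.08523517282681807}
[[499.67739898   0.         316.63315609]
 [  0.         499.67739898 236.77739341]
 [  0.           0.           1.        ]] [0.03907719 0.         0.         0.         0.        ] [[ 0.8781916   0.31457949 -0.3603044   1.06339531]
 [ 0.47800525 -0.60405476  0.63767455 -0.88562851]
 [-0.01704425 -0.73222782 -0.68084646  1.02166359]
 [ 0.          0.          0.          1.        ]]
[[512.96934962   0.         315.52314179]
 [  0.         512.96934962 227.71100076]
 [  0.           0.           1.        ]] [-0.11524246  0.          0.          0.          0.        ] [[ 0.01958975 -0.98176974  0.18906195  0.23018448]
 [-0.99961856 -0.02291457 -0.01541589  0.01366625]
 [ 0.01946713 -0.18868784 -0.98184415  1.66019947]
 [ 0.          0.          0.          1.        ]]
```

View pics/scene0.png

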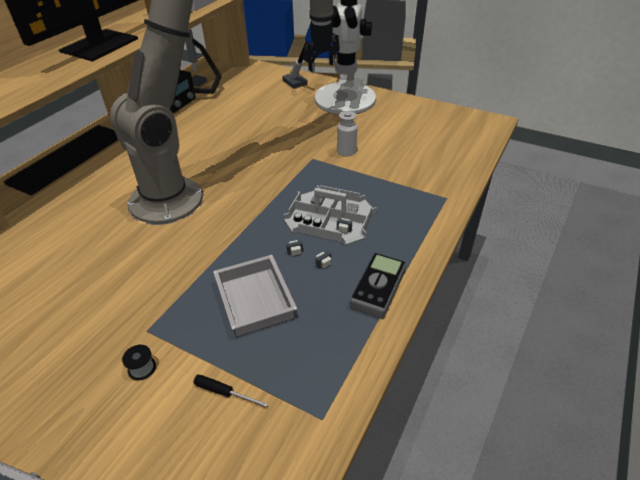

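View pics/top0.png

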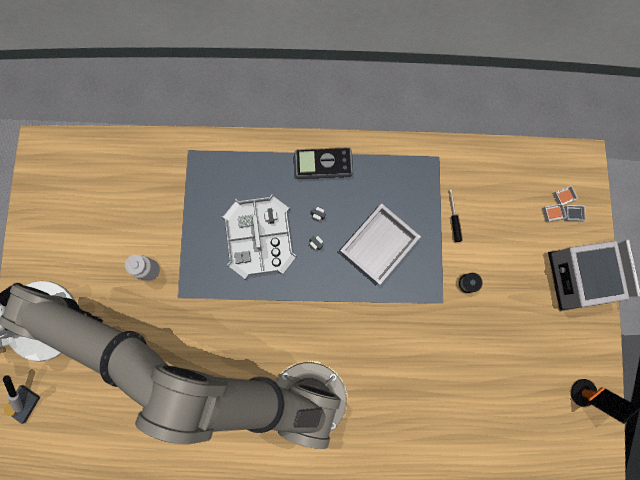

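The scene view shows the tray at about (330,212), its knobs near (308,220), and the dish at (255,295). The top view shows the tray at (258,237), with the knobs in its lower-right compartment (276,252). The dish is at (380,245), and two decoy transformers are at (318,213) and (316,243). Next I'll measure the bar, tray and dish from both views.

```bash
cat > h.py <<'E'
import cv2,numpy as np
def cloud(f):
    K,d,T,D=f["K"],f["distortion"],f["world_from_camera"],f["depth"]
    v,u=np.mgrid[0:480,0:640]
    n=cv2.undistortPoints(np.stack([u.ravel(),v.ravel()],1).astype(float)[:,None],K,d)[:,0]
    P=np.c_[n,np.ones(len(n))]*D.reshape(-1,1)
    return (P@T[:3,:3].T+T[:3,3]).reshape(480,640,3)
def ray(f,uv,z):
    T=f["world_from_camera"];n=cv2.undistortPoints(np.array(uv,float).reshape(-1,1,2),f["K"],f["distortion"])[:,0]
    R=np.c_[n,np.ones(len(n))]@T[:3,:3].T;t=T[:3,3]
    return t+R*((z-t[2])/R[:,2])[:,None]
def rect(m): return cv2.minAreaRect(m[:,:2].astype(np.float32))
E
python3 - <<'E'
import numpy as np,cv2
from h import *
for n,tb,db in(("top",(215,190,305,285),(330,195,430,295)),("scene",(275,175,385,250),(205,245,305,340))):
    f=dict(np.load(f"pics/{n}0.npz"));C=cloud(f)
    def box(b): return C[b[1]:b[3],b[0]:b[2]].reshape(-1,3)
    P=box(tb);p=P[P[:,2]>.07]
    print(n,"bar",len(p),p.mean(0).round(4),np.percentile(p[:,2],[5,50,95]).round(4),rect(p))
    t=P[(P[:,2]>.02)&(P[:,2]<.045)];print(" tray",rect(t),np.percentile(t[:,2],[50,90]))
    Q=box(db);q=Q[(Q[:,2]>.03)&(Q[:,2]<.06)];print(" dish",rect(q),np.percentile(q[:,2],[10,50,90]))
    print(" mat z",np.median(C[160:180,200:230,2]) if n=="top" else "")
    for nm,uv in dict(bottle=(140,267),mm=(323,163),d1=(318,213),d2=(316,243),spool=(470,283),drv=(456,220),k=(276,252)).items():
        if n=="top": print(nm,ray(f,uv,.03).round(3))
    c=f["frame"][tb[1]:tb[3],tb[0]:tb[2],::-1];cv2.imwrite(f"pics/{n}_tray.png",cv2.resize(c,None,fx=5.5,fy=5.5,interpolation=cv2.INTER_CUBIC))
E
```

```text
top bar 197 [0.4633 0.144  0.3755] [0.0873 0.1    1.6602] ((0.3896547555923462, 0.11246509104967117), (0.37313738465309143, 0.03919703885912895), 25.78326416015625)
 tray ((0.5156343579292297, 0.17332276701927185), (0.26496919989585876, 0.22434496879577637), 9.757420539855957) [0.02996114 0.03873504]
 dish ((0.4967902898788452, -0.2210998684167862), (0.1669740378856659, 0.20875169336795807), 49.87729263305664) [0.03900827 0.04462826 0.04989787]
 mat z 4.362543274438746e-05
bottle [[0.402 0.55  0.03 ]]
mm [[ 0.764 -0.032  0.03 ]]
d1 [[ 0.593 -0.019  0.03 ]]
d2 [[ 0.494 -0.014  0.03 ]]
spool [[ 0.374 -0.514  0.03 ]]
drv [[ 0.581 -0.474  0.03 ]]
k [[0.462 0.113 0.03 ]]
scene bar 320 [0.5761 0.0534 0.1926] [0.0748 0.0947 1.0217] ((0.8032144904136658, -0.3359248638153076), (0.09297502040863037, 1.2127772569656372), 29.71259117126465)
 tray ((0.5196966528892517, 0.12850886583328247), (0.2649219334125519, 0.31678661704063416), 8.628515243530273) [0.02965416 0.03715174]
 dish ((0.5137880444526672, -0.17729443311691284), (0.2552712559700012, 0.238285630941391), 49.81923294067383) [0.03357732 0.04478576 0.04794968]
 mat z
```

View pics/top_tray.png

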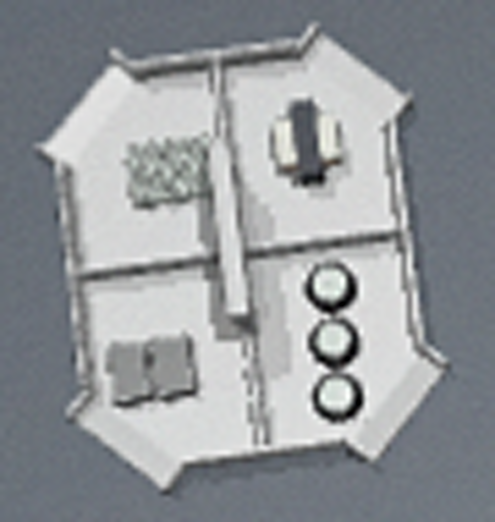

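The crop shows the knobs at the lower right, which is the tray's −x, −y compartment (lip_4) if I take tray x as world +x turned a few degrees left. The bar runs from (220,140) to (238,315). I'll clean up the bar and dish estimates and compute the first move.

```bash
python3 - <<'E'
import numpy as np,cv2
from h import *
from scipy.spatial.transform import Rotation as Ro
for n,tb in(("top",(215,190,305,285)),("scene",(275,175,385,250))):
    f=dict(np.load(f"pics/{n}0.npz"));C=cloud(f)
    P=C[tb[1]:tb[3],tb[0]:tb[2]].reshape(-1,3)
    p=P[(P[:,2]>.09)&(P[:,2]<.115)&(np.hypot(P[:,0]-.52,P[:,1]-.165)<.09)]
    print(n,len(p),p.mean(0).round(4),rect(p),np.percentile(p[:,2],[5,50,95]).round(4))
    v=cv2.fitLine(p[:,:2].astype(np.float32),cv2.DIST_HUBER,0,.01,.01).ravel();print(" ang",np.degrees(np.arctan(v[1]/v[0])),v)
    t=P[(P[:,2]>.02)&(P[:,2]<.045)&(np.hypot(P[:,0]-.52,P[:,1]-.165)<.17)];print(" tray",rect(t))
    if n=="top":
        m=cv2.inRange(f["frame"],(120,110,110),(255,255,255));m[:195]=0;m[295:]=0;m[:,:330]=0;m[:,432:]=0
        c=max(cv2.findContours(m,0,2)[0],key=cv2.contourArea);b=cv2.boxPoints(cv2.minAreaRect(c));W=ray(f,b,.045);print(" dish",rect(W),W[:,:2].round(3))
        m=cv2.inRange(f["frame"],(150,150,150),(255,255,255))
from bench import r
print(Ro.from_rotvec(r.get_obs()["orientation"]).as_matrix().round(3))
E
```

```text
top 149 [0.5143 0.1726 0.0993] ((0.5145639777183533, 0.1728995442390442), (0.09870024770498276, 0.014496853575110435), 9.840298652648926) [0.0932 0.0994 0.1053]
 ang 9.391813 [0.9865955  0.16318502 0.51434207 0.1725565 ]
 tray ((0.5156343579292297, 0.17332276701927185), (0.26496919989585876, 0.22434496879577637), 9.757420539855957)
 dish ((0.4968723654747009, -0.2195284068584442), (0.1711948662996292, 0.2107239067554474), 50.060081481933594) [[ 0.469 -0.089]
 [ 0.633 -0.222]
 [ 0.523 -0.353]
 [ 0.363 -0.218]]
scene 162 [0.5163 0.1696 0.0975] ((0.5146842002868652, 0.17116636037826538), (0.1008325070142746, 0.020649565383791924), 10.261873245239258) [0.0911 0.098  0.1023]
 ang 8.799828 [0.98822886 0.15298286 0.5273537  0.17035185]
 tray ((0.5176776051521301, 0.14181430637836456), (0.2649219334125519, 0.28987109661102295), 8.628515243530273)
[[-0.932  0.363 -0.   ]
 [ 0.363  0.932 -0.002]
 [-0.    -0.002 -1.   ]]
```

```bash
cat > k.py <<'E'
import numpy as np
from scipy.spatial.transform import Rotation as Ro
from scipy.optimize import least_squares
DH=[(0,0,.267),(0,-90,0),(0,90,.293),(.0525,90,0),(.0775,90,.3425),(0,90,0),(.076,-90,.097)]
LO=np.array([-2.96,-.34,-1.41,.24,-1.37,.17,-2.96]);HI=np.array([2.96,2.1,1.46,2.44,4.51,1.92,2.96])
def fk(q,tool=.172,off=0):
    T=np.eye(4);T[:3,:3]=Ro.from_euler('z',off).as_matrix()
    for (a,al,d),t in zip(DH,q):
        A=np.eye(4);R=Ro.from_euler('x',al,degrees=True);A[:3,:3]=(R*Ro.from_euler('z',t)).as_matrix();A[:3,3]=R.apply([0,0,d])+[a,0,0];T=T@A
    B=np.eye(4);B[2,3]=tool;return T@B
E
python3 - <<'E'
from k import *
from bench import r
o=r.get_obs();T=fk(o["joints"]);print(T.round(3),np.hypot(*T[:2,3]),np.hypot(*o["tcp_pos"][:2]),o["tcp_pos"])
R=Ro.from_rotvec(o["orientation"]).as_matrix();print((R@T[:3,:3].T).round(3))
E
```

```text
[[ 0.363 -0.932 -0.009  0.163]
 [-0.931 -0.363  0.029 -0.564]
 [-0.03  -0.003 -1.     0.138]
 [ 0.     0.     0.     1.   ]] 0.5875273319108723 0.6745122884107833 [0.24502242 0.62843523 0.24942201]
[[-0.677  0.736  0.028]
 [-0.736 -0.677 -0.012]
 [ 0.01  -0.029  1.   ]]
```

arm_command --rows '[{"fingers": 1, "x": -0.02, "y": -0.022}, {"x": -0.0265, "y": -0.029, "fingers": 1}, {"x": -0.0265, "y": -0.029, "fingers": 1}, {"x": -0.0265, "y": -0.029, "fingers": 1}, {"x": -0.0265, "y": -0.029, "fingers": 1}, {"x": -0.0265, "y": -0.029, "fingers": 1}, {"x": -0.0265, "y": -0.029, "fingers": 1}, {"x": -0.0265, "y": -0.029, "fingers": 1}, {"x": -0.0265, "y": -0.029, "fingers": 1}, {"x": -0.0265, "y": -0.029, "fingers": 1}]'

```text
validation failed for argument at $.ro...
```

arm_command --rows '[{"fingers": 1, "x": -0.0265, "y": -0.029}, {"x": -0.0265, "y": -0.029, "fingers": 1}, {"x": -0.0265, "y": -0.029, "fingers": 1}, {"x": -0.0265, "y": -0.029, "fingers": 1}, {"x": -0.0265, "y": -0.029, "fingers": 1}, {"x": -0.0265, "y": -0.029, "fingers": 1}, {"x": -0.0265, "y": -0.029, "fingers": 1}, {"x": -0.0265, "y": -0.029, "fingers": 1}, {"x": -0.0265, "y": -0.029, "fingers": 1}, {"x": -0.0265, "y": -0.029, "fingers": 1}]'

```text
validation failed for argument at $.ro...
```

arm_command --rows '[{"fingers": 1, "az": -6.2}, {"fingers": 1, "az": -6.2}, {"fingers": 1, "az": -6.2}, {"fingers": 1, "az": -6.2}, {"fingers": 1, "az": -6.2}, {"fingers": 1}]'

```text
validation failed for argument at $.ro...
```

arm_command --rows '[{"fingers": 1, "x": -0.02, "y": -0.022, "z": 0, "ax": 0, "ay": 0, "az": 0}, {"fingers": 1, "x": -0.0265, "y": -0.029, "z": 0, "ax": 0, "ay": 0, "az": 0}, {"fingers": 1, "x": -0.0265, "y": -0.029, "z": 0, "ax": 0, "ay": 0, "az": 0}, {"fingers": 1, "x": -0.0265, "y": -0.029, "z": 0, "ax": 0, "ay": 0, "az": 0}, {"fingers": 1, "x": -0.0265, "y": -0.029, "z": 0, "ax": 0, "ay": 0, "az": 0}, {"fingers": 1, "x": -0.0265, "y": -0.029, "z": 0, "ax": 0, "ay": 0, "az": 0}, {"fingers": 1, "x": -0.0265, "y": -0.029, "z": 0, "ax": 0, "ay": 0, "az": 0}, {"fingers": 1, "x": -0.0265, "y": -0.029, "z": 0, "ax": 0, "ay": 0, "az": 0}, {"fingers": 1, "x": -0.0265, "y": -0.029, "z": 0, "ax": 0, "ay": 0, "az": 0}, {"fingers": 1, "x": -0.0265, "y": -0.029, "z": 0, "ax": 0, "ay": 0, "az": 0}]'

```text
clock: 0.93
tcp_pos: [0.3833, 0.2692, 0.2501]
orientation: [-0.58, -3.087, 0.0]
contact_force: [1.9, -0.1, 0.3]
grip_width: 0.0854
gripper_force: 0.0
```

arm_command --rows '[{"fingers": 1, "x": -0.0265, "y": -0.029, "z": 0, "ax": 0, "ay": 0, "az": 0}, {"fingers": 1, "x": -0.0265, "y": -0.029, "z": 0, "ax": 0, "ay": 0, "az": 0}, {"fingers": 1, "x": -0.0265, "y": -0.029, "z": 0, "ax": 0, "ay": 0, "az": 0}, {"fingers": 1, "x": -0.0265, "y": -0.029, "z": 0, "ax": 0, "ay": 0, "az": 0}, {"fingers": 1, "x": -0.0265, "y": -0.029, "z": 0, "ax": 0, "ay": 0, "az": 0}, {"fingers": 1, "x": -0.0265, "y": -0.029, "z": 0, "ax": 0, "ay": 0, "az": 0}, {"fingers": 1, "x": -0.0265, "y": -0.029, "z": 0, "ax": 0, "ay": 0, "az": 0}, {"fingers": 1, "x": -0.0265, "y": -0.029, "z": 0, "ax": 0, "ay": 0, "az": 0}, {"fingers": 1, "x": -0.0265, "y": -0.029, "z": 0, "ax": 0, "ay": 0, "az": 0}, {"fingers": 1, "x": -0.0265, "y": -0.029, "z": 0, "ax": 0, "ay": 0, "az": 0}]'

```text
clock: 1.77
tcp_pos: [0.5249, -0.097, 0.2502]
orientation: [-0.58, -3.087, -0.0]
contact_force: [1.3, 0.6, -0.3]
grip_width: 0.0852
gripper_force: 0.0
```

arm_command --rows '[{"fingers": 1, "x": -0.0265, "y": -0.029, "z": 0.015, "ax": 0, "ay": 0, "az": 0}, {"fingers": 1, "x": 0, "y": 0, "z": 0.015, "ax": 0, "ay": 0, "az": -6.2}, {"fingers": 1, "x": 0, "y": 0, "z": 0, "ax": 0, "ay": 0, "az": -6.2}, {"fingers": 1, "x": 0, "y": 0, "z": 0, "ax": 0, "ay": 0, "az": -6.2}, {"fingers": 1, "x": 0, "y": 0, "z": 0, "ax": 0, "ay": 0, "az": -6.2}, {"fingers": 1, "x": 0, "y": 0, "z": 0, "ax": 0, "ay": 0, "az": -6.2}, {"fingers": 1, "x": 0, "y": 0, "z": 0, "ax": 0, "ay": 0, "az": 0}, {"fingers": 1, "x": 0, "y": 0, "z": 0, "ax": 0, "ay": 0, "az": 0}]'

```text
clock: 2.43
tcp_pos: [0.5386, -0.1315, 0.2202]
orientation: [0.26, -3.13, -0.0]
contact_force: [-0.4, -0.1, -0.3]
grip_width: 0.0855
gripper_force: 0.0
```

arm_command --rows '[{"fingers": 1, "x": 0, "y": 0, "z": 0, "ax": -5, "ay": -5, "az": 0}, {"fingers": 1, "x": 0, "y": 0, "z": 0, "ax": -5, "ay": -5, "az": 0}, {"fingers": 1, "x": 0, "y": 0, "z": 0, "ax": -5, "ay": -5, "az": 0}, {"fingers": 1, "x": 0, "y": 0, "z": 0, "ax": -5, "ay": -5, "az": 0}, {"fingers": 1, "x": 0, "y": 0, "z": 0, "ax": -5, "ay": -5, "az": 0}, {"fingers": 1, "x": 0, "y": 0, "z": 0, "ax": -5, "ay": -5, "az": 0}, {"fingers": 1, "x": 0, "y": 0, "z": 0, "ax": 0, "ay": 0, "az": 0}]'

```text
clock: 3.02
tcp_pos: [0.5356, -0.1373, 0.2178]
orientation: [-0.183, 2.554, 0.765]
contact_force: [-1.2, -0.8, -0.6]
grip_width: 0.0854
gripper_force: 0.0
```

```bash
python3 - <<'E'
from bench import r
from k import Ro
o=r.get_obs();print(o["joints"].round(2),o["tcp_pos"],Ro.from_rotvec(o["orientation"]).as_matrix().round(3))
E
```

```text
[ 0.43  0.36  0.11  2.04 -1.02  0.96  2.95] [ 0.53562691 -0.1372972   0.21776481] [[-0.883 -0.253  0.395]
 [ 0.006  0.836  0.548]
 [-0.469  0.487 -0.737]]
```

arm_command --rows '[{"fingers": 1, "x": 0, "y": 0, "z": 0, "ax": 5, "ay": 5, "az": 0}, {"fingers": 1, "x": 0, "y": 0, "z": 0, "ax": 5, "ay": 5, "az": 0}, {"fingers": 1, "x": 0, "y": 0, "z": 0, "ax": 5, "ay": 5, "az": 0}, {"fingers": 1, "x": 0, "y": 0, "z": 0, "ax": 5, "ay": 5, "az": 0}, {"fingers": 1, "x": 0, "y": 0, "z": 0, "ax": 5, "ay": 5, "az": 0}, {"fingers": 1, "x": 0, "y": 0, "z": 0, "ax": 5, "ay": 5, "az": 0}, {"fingers": 1, "x": 0, "y": 0, "z": 0, "ax": 0, "ay": 0, "az": 0}]'

```text
clock: 3.6
tcp_pos: [0.5432, -0.1245, 0.2217]
orientation: [-0.287, 3.127, -0.011]
contact_force: [0.6, 1.0, 0.2]
grip_width: 0.0852
gripper_force: 0.0
```

```bash
python3 - <<'E'
from bench import r
from k import Ro
o=r.get_obs();print(o["joints"].round(2),o["tcp_pos"],Ro.from_rotvec(o["orientation"]).as_matrix().round(3))
E
```

```text
[-0.14  0.32  0.31  1.89 -0.11  0.95  1.97] [ 0.54322064 -0.12445359  0.22168393] [[-0.983 -0.182  0.002]
 [-0.182  0.983 -0.007]
 [-0.001 -0.007 -1.   ]]
```

arm_command --rows '[{"fingers": 1, "x": 0, "y": 0, "z": 0, "ax": 0, "ay": 0, "az": -7.1}, {"fingers": 1, "x": 0, "y": 0, "z": 0, "ax": 0, "ay": 0, "az": -7.1}, {"fingers": 1, "x": 0, "y": 0, "z": 0, "ax": 0, "ay": 0, "az": 0}]'

```text
clock: 3.85
tcp_pos: [0.5396, -0.1303, 0.2209]
orientation: [-0.662, 3.07, -0.002]
contact_force: [-0.8, -0.4, -0.5]
grip_width: 0.0851
gripper_force: 0.0
```

```bash
python3 - <<'E'
from bench import r
from k import Ro
o=r.get_obs();print(o["joints"].round(2),o["tcp_pos"],Ro.from_rotvec(o["orientation"]).as_matrix().round(3))
E
```

```text
[-0.09  0.31  0.26  1.89 -0.1   0.95  2.21] [ 0.5395523  -0.13034956  0.22087435] [[-0.911 -0.412  0.002]
 [-0.412  0.911 -0.001]
 [-0.001 -0.002 -1.   ]]
```

arm_command --rows '[{"fingers": 1, "x": 0, "y": 0, "z": 0, "ax": 0, "ay": 0, "az": 7.1}, {"fingers": 1, "x": 0, "y": 0, "z": 0, "ax": 0, "ay": 0, "az": 7.1}, {"fingers": 1, "x": 0, "y": 0, "z": 0, "ax": 0, "ay": 0, "az": 7.1}, {"fingers": 1, "x": 0, "y": 0, "z": 0, "ax": 0, "ay": 0, "az": 7.1}, {"fingers": 1, "x": 0, "y": 0, "z": 0, "ax": 0, "ay": 0, "az": 7.1}, {"fingers": 1, "x": 0, "y": 0, "z": 0, "ax": 0, "ay": 0, "az": 7.1}, {"fingers": 1, "x": 0, "y": 0, "z": 0, "ax": 0, "ay": 0, "az": 7.1}, {"fingers": 1, "x": 0, "y": 0, "z": 0, "ax": 0, "ay": 0, "az": 7.1}, {"fingers": 1, "x": 0, "y": 0, "z": 0, "ax": 0, "ay": 0, "az": 7.1}, {"fingers": 1, "x": 0, "y": 0, "z": 0, "ax": 0, "ay": 0, "az": 7.1}]'

```text
clock: 4.68
tcp_pos: [0.5391, -0.1313, 0.2208]
orientation: [1.268, 2.872, 0.0]
contact_force: [0.1, 0.3, -0.7]
grip_width: 0.0856
gripper_force: 0.0
```

arm_command --rows '[{"fingers": 1, "x": 0, "y": 0, "z": 0, "ax": 0, "ay": 0, "az": 7.1}, {"fingers": 1, "x": 0, "y": 0, "z": 0, "ax": 0, "ay": 0, "az": 7.1}, {"fingers": 1, "x": 0, "y": 0, "z": 0, "ax": 0, "ay": 0, "az": 7.1}, {"fingers": 1, "x": 0, "y": 0, "z": 0, "ax": 0, "ay": 0, "az": 7.1}, {"fingers": 1, "x": 0, "y": 0, "z": 0, "ax": 0, "ay": 0, "az": 7.1}, {"fingers": 1, "x": 0, "y": 0, "z": 0, "ax": 0, "ay": 0, "az": 7.1}, {"fingers": 1, "x": 0, "y": 0, "z": 0, "ax": 0, "ay": 0, "az": 7.1}, {"fingers": 1, "x": 0, "y": 0, "z": 0, "ax": 0, "ay": 0, "az": 7.1}, {"fingers": 1, "x": 0, "y": 0, "z": 0, "ax": 0, "ay": 0, "az": 7.1}, {"fingers": 1, "x": 0, "y": 0, "z": 0, "ax": 0, "ay": 0, "az": 7.1}]'

```text
clock: 5.52
tcp_pos: [0.5391, -0.1312, 0.2209]
orientation: [2.701, 1.602, 0.002]
contact_force: [-0.6, -0.2, -0.5]
grip_width: 0.0856
gripper_force: 0.0
```

arm_command --rows '[{"fingers": 1, "x": 0, "y": 0, "z": 0, "ax": 0, "ay": 0, "az": 7.1}, {"fingers": 1, "x": 0, "y": 0, "z": 0, "ax": 0, "ay": 0, "az": 7.1}, {"fingers": 1, "x": 0, "y": 0, "z": 0, "ax": 0, "ay": 0, "az": 7.1}, {"fingers": 1, "x": 0, "y": 0, "z": 0, "ax": 0, "ay": 0, "az": 7.1}, {"fingers": 1, "x": 0, "y": 0, "z": 0, "ax": 0, "ay": 0, "az": 7.1}, {"fingers": 1, "x": 0, "y": 0, "z": 0, "ax": 0, "ay": 0, "az": 7.1}, {"fingers": 1, "x": 0, "y": 0, "z": 0, "ax": 0, "ay": 0, "az": 7.1}, {"fingers": 1, "x": 0, "y": 0, "z": 0, "ax": 0, "ay": 0, "az": 3}, {"fingers": 1, "x": 0, "y": 0, "z": 0, "ax": 0, "ay": 0, "az": 0}]'

```text
clock: 6.27
tcp_pos: [0.5391, -0.1311, 0.2206]
orientation: [3.131, 0.245, 0.001]
contact_force: [0.3, 0.3, 0.6]
grip_width: 0.0855
gripper_force: 0.0
```

arm_command --rows '[{"fingers": 1, "x": 0.0026, "y": -0.0337, "z": 0, "ax": 0, "ay": 0, "az": 0}, {"fingers": 1, "x": 0.0026, "y": -0.0337, "z": 0, "ax": 0, "ay": 0, "az": 0}, {"fingers": 1, "x": 0.0026, "y": -0.0337, "z": 0, "ax": 0, "ay": 0, "az": 0}, {"fingers": 1, "x": 0.0026, "y": -0.0337, "z": 0, "ax": 0, "ay": 0, "az": 0}, {"fingers": 1, "x": 0.0026, "y": -0.0337, "z": 0, "ax": 0, "ay": 0, "az": 0}, {"fingers": 1, "x": 0.0026, "y": -0.0337, "z": 0, "ax": 0, "ay": 0, "az": 0}, {"fingers": 1, "x": 0.0026, "y": -0.0337, "z": 0, "ax": 0, "ay": 0, "az": 0}, {"fingers": 1, "x": 0.0026, "y": -0.0337, "z": 0, "ax": 0, "ay": 0, "az": 0}, {"fingers": 1, "x": 0.0026, "y": -0.0337, "z": 0, "ax": 0, "ay": 0, "az": -0.6}, {"fingers": 1, "x": 0, "y": 0, "z": 0, "ax": 0, "ay": 0, "az": 0}]'

```text
clock: 7.1
tcp_pos: [0.5127, 0.1802, 0.22]
orientation: [-3.126, -0.286, -0.0]
contact_force: [-0.2, 1.4, -0.1]
grip_width: 0.0857
gripper_force: 0.0
```

```bash
python3 - <<'E'
from bench import r
from h import *
f=r.grab_frame("wrist");cv2.imwrite("pics/w1.png",f["frame"][:,:,::-1]);C=cloud(f).reshape(-1,3)
p=C[(C[:,2]>.085)&(C[:,2]<.11)&(np.hypot(C[:,0]-.515,C[:,1]-.172)<.09)]
print(len(p),p.mean(0),rect(p));o=r.get_obs();print(o["tcp_pos"],o["joints"].round(2))
E
```

```text
2587 [0.51900381 0.17318585 0.09932643] ((0.5152117609977722, 0.17244021594524384), (0.09970603138208389, 0.014044461771845818), 9.347796440124512)
[0.51301932 0.17641569 0.22021905] [-1.27  0.5   1.11  1.95 -0.53  1.02 -1.31]
```

View pics/w1.png

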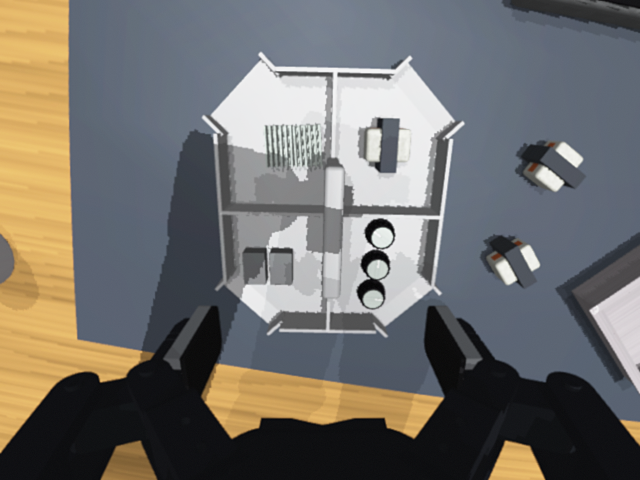

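The wrist view shows the bar from (333,165) to (332,295), centred between the fingers, with the knobs at (380,235), (376,265) and (371,295). The measured bar (0.515, 0.172, top 0.099, yaw 9.3°) matches the earlier views, so I'm descending to grip it.

arm_command --rows '[{"fingers": 1, "x": 0, "y": 0, "z": 0.033, "ax": 0, "ay": 0, "az": 0}, {"fingers": 1, "x": 0, "y": 0, "z": 0.033, "ax": 0, "ay": 0, "az": 0}, {"fingers": 1, "x": 0, "y": 0, "z": 0.033, "ax": 0, "ay": 0, "az": 0}, {"fingers": 1, "x": 0, "y": 0, "z": 0.02, "ax": 0, "ay": 0, "az": 0}, {"fingers": 1, "x": 0, "y": 0, "z": 0.013, "ax": 0, "ay": 0, "az": 0}, {"fingers": 1, "x": 0, "y": 0, "z": 0, "ax": 0, "ay": 0, "az": 0}, {"fingers": 1, "x": 0, "y": 0, "z": 0, "ax": 0, "ay": 0, "az": 0}]'

```text
clock: 7.73
tcp_pos: [0.5139, 0.171, 0.0889]
orientation: [3.13, 0.266, 0.001]
contact_force: [-0.2, -0.2, 1.4]
grip_width: 0.0851
gripper_force: 0.0
```

arm_command --rows '[{"fingers": 0, "x": 0, "y": 0, "z": 0, "ax": 0, "ay": 0, "az": 0}, {"fingers": -1, "x": 0, "y": 0, "z": 0, "ax": 0, "ay": 0, "az": 0}, {"fingers": -1, "x": 0, "y": 0, "z": 0, "ax": 0, "ay": 0, "az": 0}, {"fingers": -1, "x": 0, "y": 0, "z": 0, "ax": 0, "ay": 0, "az": 0}, {"fingers": -1, "x": 0, "y": 0, "z": 0, "ax": 0, "ay": 0, "az": 0}, {"fingers": -1, "x": 0, "y": 0, "z": 0, "ax": 0, "ay": 0, "az": 0}, {"fingers": -1, "x": 0, "y": 0, "z": 0, "ax": 0, "ay": 0, "az": 0}, {"fingers": -1, "x": 0, "y": 0, "z": 0, "ax": 0, "ay": 0, "az": 0}, {"fingers": -1, "x": 0, "y": 0, "z": 0, "ax": 0, "ay": 0, "az": 0}, {"fingers": -1, "x": 0, "y": 0, "z": 0, "ax": 0, "ay": 0, "az": 0}]' --grip_force 80

```text
clock: 8.57
tcp_pos: [0.5137, 0.172, 0.0889]
orientation: [-3.129, -0.268, -0.001]
contact_force: [-2.1, 0.0, 6.0]
grip_width: 0.0131
gripper_force: 79.0
```

arm_command --rows '[{"fingers": -1, "x": 0, "y": 0, "z": -0.008, "ax": 0, "ay": 0, "az": 0}, {"fingers": -1, "x": 0, "y": 0, "z": -0.018, "ax": 0, "ay": 0, "az": 0}, {"fingers": -1, "x": 0, "y": 0, "z": -0.027, "ax": 0, "ay": 0, "az": 0}, {"fingers": -1, "x": 0, "y": 0, "z": -0.03, "ax": 0, "ay": 0, "az": 0}, {"fingers": -1, "x": 0, "y": 0, "z": -0.025, "ax": 0, "ay": 0, "az": 0}, {"fingers": -1, "x": 0, "y": 0, "z": -0.016, "ax": 0, "ay": 0, "az": 0}, {"fingers": -1, "x": 0, "y": 0, "z": -0.007, "ax": 0, "ay": 0, "az": 0}, {"fingers": -1, "x": 0, "y": 0, "z": 0, "ax": 0, "ay": 0, "az": 0}]'

```text
clock: 9.23
tcp_pos: [0.5137, 0.1718, 0.2204]
orientation: [-3.129, -0.268, -0.002]
contact_force: [-0.7, -0.3, -4.6]
grip_width: 0.0129
gripper_force: 78.4
```

arm_command --rows '[{"fingers": -1, "x": 0, "y": 0.008, "z": 0, "ax": 0, "ay": 0, "az": 0}, {"fingers": -1, "x": 0, "y": 0.016, "z": 0, "ax": 0, "ay": 0, "az": 0}, {"fingers": -1, "x": 0, "y": 0.024, "z": 0, "ax": 0, "ay": 0, "az": 0}, {"fingers": -1, "x": 0, "y": 0.03, "z": 0, "ax": 0, "ay": 0, "az": 0}, {"fingers": -1, "x": 0, "y": 0.034, "z": 0, "ax": 0, "ay": 0, "az": 0}, {"fingers": -1, "x": 0, "y": 0.034, "z": 0, "ax": 0, "ay": 0, "az": 0}, {"fingers": -1, "x": 0, "y": 0.03, "z": 0, "ax": 0, "ay": 0, "az": 0}, {"fingers": -1, "x": 0, "y": 0.024, "z": 0, "ax": 0, "ay": 0, "az": 0}, {"fingers": -1, "x": 0, "y": 0.016, "z": 0, "ax": 0, "ay": 0, "az": 0}, {"fingers": -1, "x": 0, "y": 0.008, "z": 0, "ax": 0, "ay": 0, "az": 0}]'

```text
clock: 10.07
tcp_pos: [0.5502, -0.0528, 0.2182]
orientation: [3.129, 0.261, -0.004]
contact_force: [-0.1, -0.0, -4.6]
grip_width: 0.0132
gripper_force: 78.4
```

```bash
python3 - <<'E'
from bench import r
import cv2
o=r.get_obs();print(o["tcp_pos"],o["orientation"],o["joints"].round(2),o["contact_force"],o["moment"])
f=r.grab_frame("top")["frame"][170:330,200:440,::-1];cv2.imwrite("pics/t2.png",cv2.resize(f,None,fx=3,fy=3))
E
```

```text
[ 0.55021349 -0.05282914  0.21816204] [ 3.12927771  0.26091976 -0.00375675] [-0.8   0.5   1.06  1.93 -0.51  1.02 -0.92] [-0.10666251 -0.0221741  -4.59017306] [-0.00501756  0.01224958 -0.00717218]
```

View pics/t2.png

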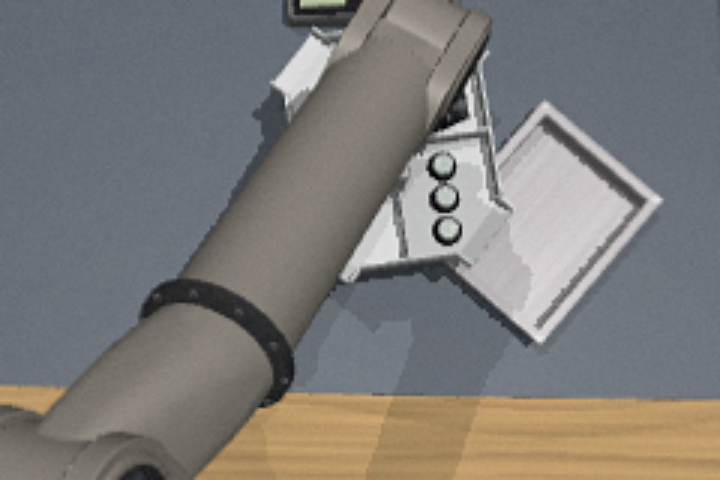

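The top view shows the tray carried level, with the knobs still in place at (443,165), (444,198) and (447,230) and the dish clear ahead. I'll finish the traverse and start leaning.

arm_command --rows '[{"fingers": -1, "x": 0, "y": 0.008, "z": 0, "ax": 0, "ay": 0, "az": 0}, {"fingers": -1, "x": 0, "y": 0.016, "z": 0, "ax": 0, "ay": 0, "az": 0}, {"fingers": -1, "x": 0, "y": 0.022, "z": 0, "ax": 0, "ay": 0, "az": 0}, {"fingers": -1, "x": 0, "y": 0.02, "z": 0, "ax": 0, "ay": 0, "az": 0}, {"fingers": -1, "x": 0, "y": 0.014, "z": 0, "ax": 0, "ay": 0, "az": 0}, {"fingers": -1, "x": 0, "y": 0.009, "z": 0, "ax": 0, "ay": 0, "az": 0}, {"fingers": -1, "x": 0, "y": 0.005, "z": 0, "ax": 0, "ay": 0, "az": 0}, {"fingers": -1, "x": 0, "y": 0, "z": 0, "ax": 0, "ay": 0, "az": 0}]'

```text
clock: 10.78
tcp_pos: [0.5675, -0.1417, 0.2191]
orientation: [3.13, 0.268, -0.001]
contact_force: [-0.2, -0.3, -4.6]
grip_width: 0.0126
gripper_force: 78.4
```

arm_command --rows '[{"fingers": -1, "x": 0, "y": 0, "z": 0, "ax": 1, "ay": 1, "az": 0}, {"fingers": -1, "x": 0, "y": 0, "z": 0, "ax": 2, "ay": 2, "az": 0}, {"fingers": -1, "x": 0, "y": 0, "z": 0, "ax": 2, "ay": 2, "az": 0}, {"fingers": -1, "x": 0, "y": 0, "z": 0, "ax": 2, "ay": 2, "az": 0}, {"fingers": -1, "x": 0, "y": 0, "z": 0, "ax": 1, "ay": 1, "az": 0}, {"fingers": -1, "x": 0, "y": 0, "z": 0, "ax": 0, "ay": 0, "az": 0}]'

```text
clock: 11.28
tcp_pos: [0.5666, -0.1421, 0.2195]
orientation: [-2.972, -0.252, -0.192]
contact_force: [-0.0, -1.1, -4.7]
grip_width: 0.0131
gripper_force: 78.4
```

```bash
python3 - <<'E'
from bench import r
from k import Ro
o=r.get_obs();print(o["tcp_pos"],Ro.from_rotvec(o["orientation"]).as_matrix().round(3),o["joints"].round(2))
E
```

```text
[ 0.56661015 -0.14209345  0.21954313] [[ 0.978  0.177  0.114]
 [ 0.157 -0.974  0.162]
 [ 0.14  -0.14  -0.98 ]] [-0.45  0.47  0.92  1.9  -0.68  1.01 -0.6 ]
```

arm_command --rows '[{"fingers": -1, "x": 0, "y": 0, "z": 0, "ax": 2, "ay": 2, "az": 0}, {"fingers": -1, "x": 0, "y": 0, "z": 0, "ax": 2.5, "ay": 2.5, "az": 0}, {"fingers": -1, "x": 0, "y": 0, "z": 0, "ax": 2.5, "ay": 2.5, "az": 0}, {"fingers": -1, "x": 0, "y": 0, "z": 0, "ax": 2, "ay": 2, "az": 0}, {"fingers": -1, "x": 0, "y": 0, "z": 0, "ax": 1.5, "ay": 1.5, "az": 0}, {"fingers": -1, "x": 0, "y": 0, "z": 0, "ax": 1, "ay": 1, "az": 0}, {"fingers": -1, "x": 0, "y": 0, "z": 0, "ax": 0, "ay": 0, "az": 0}, {"fingers": -1, "x": 0, "y": 0, "z": 0, "ax": 0, "ay": 0, "az": 0}]'

```text
clock: 11.95
tcp_pos: [0.5676, -0.1415, 0.2191]
orientation: [-2.732, -0.235, -0.431]
contact_force: [-0.2, -0.2, -4.5]
grip_width: 0.0129
gripper_force: 78.6
```

```bash
python3 - <<'E'
from bench import r
from k import Ro
import cv2,numpy as np
o=r.get_obs();R=Ro.from_rotvec(o["orientation"]).as_matrix();print(o["tcp_pos"],R.round(3),o["joints"].round(2))
# lip_4 and cheeks in world (tray x=tool x, y=-tool y, z=-tool z)
for n,t in dict(lip=(-106,-86,6),a=(-120,-60,0),b=(-80,-100,0)).items(): print(n,(o["tcp_pos"]+R@(np.array([t[0],-t[1],-(t[2]-88)])/1e3)).round(3))
a=r.grab_frame("top")["frame"][170:330,230:470,::-1];b=r.grab_frame("scene")["frame"][170:360,180:420,::-1]
cv2.imwrite("pics/t3.png",np.hstack([cv2.resize(a,(400,267)),cv2.resize(b,(400,316))[:267]]) if 0 else np.vstack([cv2.resize(a,(420,280)),cv2.resize(b,(420,320))]))
E
```

```text
[ 0.56757403 -0.14145477  0.21914957] [[ 0.939  0.217  0.266]
 [ 0.105 -0.92   0.378]
 [ 0.326 -0.327 -0.887]] [-0.23  0.44  0.78  1.96 -0.95  1.05 -0.32]
lip [ 0.508 -0.201  0.084]
a [ 0.491 -0.176  0.082]
b [ 0.537 -0.209  0.082]
```

View pics/t3.png

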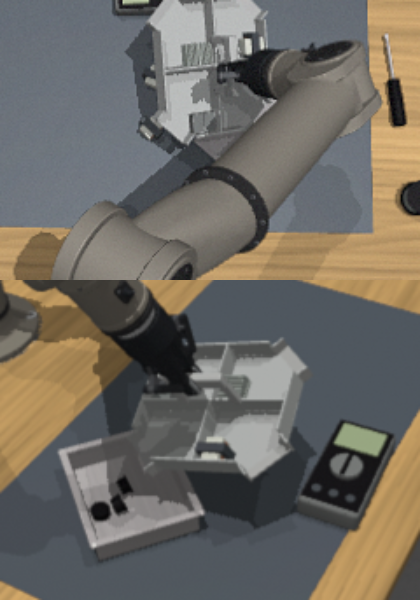

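All three knobs are already in the dish at (100,511), (118,502) and (124,485) in the scene crop, and their compartment looks empty. I'll level the tray again.

arm_command --rows '[{"fingers": -1, "x": 0, "y": 0, "z": 0, "ax": -1, "ay": -1, "az": 0}, {"fingers": -1, "x": 0, "y": 0, "z": 0, "ax": -2, "ay": -2, "az": 0}, {"fingers": -1, "x": 0, "y": 0, "z": 0, "ax": -2.5, "ay": -2.5, "az": 0}, {"fingers": -1, "x": 0, "y": 0, "z": 0, "ax": -2.5, "ay": -2.5, "az": 0}, {"fingers": -1, "x": 0, "y": 0, "z": 0, "ax": -2.5, "ay": -2.5, "az": 0}, {"fingers": -1, "x": 0, "y": 0, "z": 0, "ax": -2.5, "ay": -2.5, "az": 0}, {"fingers": -1, "x": 0, "y": 0, "z": 0, "ax": -2.5, "ay": -2.5, "az": 0}, {"fingers": -1, "x": 0, "y": 0, "z": 0, "ax": -2, "ay": -2, "az": 0}, {"fingers": -1, "x": 0, "y": 0, "z": 0, "ax": -1.5, "ay": -1.5, "az": 0}, {"fingers": -1, "x": 0, "y": 0, "z": 0, "ax": -0.5, "ay": -0.5, "az": 0}]'

```text
clock: 12.88
tcp_pos: [0.569, -0.1389, 0.2193]
orientation: [3.128, 0.275, -0.001]
contact_force: [0.2, 0.6, -4.5]
grip_width: 0.0127
gripper_force: 78.5
```

arm_command --rows '[{"fingers": -1, "x": 0, "y": -0.008, "z": 0, "ax": 0, "ay": 0, "az": 0}, {"fingers": -1, "x": 0, "y": -0.016, "z": 0, "ax": 0, "ay": 0, "az": 0}, {"fingers": -1, "x": 0, "y": -0.024, "z": 0, "ax": 0, "ay": 0, "az": 0}, {"fingers": -1, "x": 0, "y": -0.032, "z": 0, "ax": 0, "ay": 0, "az": 0}, {"fingers": -1, "x": 0, "y": -0.036, "z": 0, "ax": 0, "ay": 0, "az": 0}, {"fingers": -1, "x": 0, "y": -0.036, "z": 0, "ax": 0, "ay": 0, "az": 0}, {"fingers": -1, "x": 0, "y": -0.036, "z": 0, "ax": 0, "ay": 0, "az": 0}, {"fingers": -1, "x": 0, "y": -0.036, "z": 0, "ax": 0, "ay": 0, "az": 0}, {"fingers": -1, "x": 0, "y": -0.034, "z": 0, "ax": 0, "ay": 0, "az": 0}, {"fingers": -1, "x": 0, "y": -0.026, "z": 0, "ax": 0, "ay": 0, "az": 0}]'

```text
clock: 13.72
tcp_pos: [0.518, 0.1419, 0.2194]
orientation: [-3.127, -0.271, 0.001]
contact_force: [0.6, 0.9, -4.5]
grip_width: 0.0129
gripper_force: 78.6
```

arm_command --rows '[{"fingers": -1, "x": 0, "y": -0.018, "z": 0, "ax": 0, "ay": 0, "az": 0}, {"fingers": -1, "x": 0, "y": -0.01, "z": 0, "ax": 0, "ay": 0, "az": 0}, {"fingers": -1, "x": 0, "y": -0.005, "z": 0, "ax": 0, "ay": 0, "az": 0}, {"fingers": -1, "x": 0, "y": 0, "z": 0, "ax": 0, "ay": 0, "az": 0}, {"fingers": -1, "x": 0, "y": 0, "z": 0, "ax": 0, "ay": 0, "az": 0}]'

```text
clock: 14.13
tcp_pos: [0.5137, 0.1693, 0.2196]
orientation: [3.13, 0.265, 0.0]
contact_force: [0.3, -1.1, -4.7]
grip_width: 0.0128
gripper_force: 78.5
```

```bash
python3 - <<'E'
from bench import r
from k import Ro
import cv2,numpy as np
o=r.get_obs();R=Ro.from_rotvec(o["orientation"]).as_matrix();print(o["tcp_pos"],R.round(3),o["joints"].round(2))
a=r.grab_frame("top")["frame"][170:310,210:440,::-1];b=r.grab_frame("wrist")["frame"][:,:,::-1]
cv2.imwrite("pics/t4.png",np.vstack([cv2.resize(a,(460,280)),cv2.resize(b,(460,320))]))
E
```

```text
[0.51374411 0.1692757  0.21959774] [[ 0.986  0.168  0.   ]
 [ 0.168 -0.986 -0.   ]
 [ 0.     0.    -1.   ]] [-1.25  0.48  1.09  1.96 -0.51  1.01 -1.32]
```

View pics/t4.png

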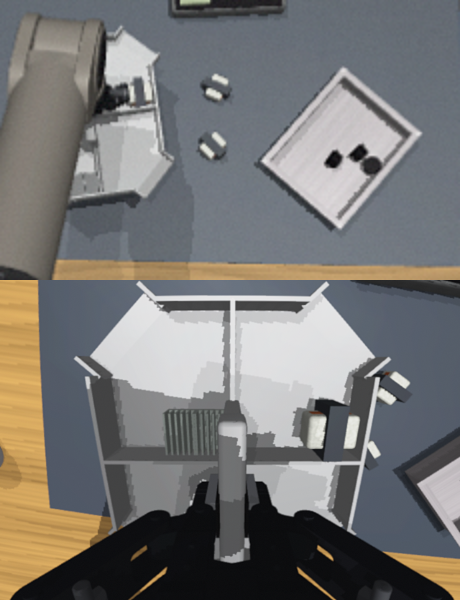

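The three knobs lie in the dish at (334,159), (358,152) and (372,165). The sinks and transformer are still in the tray, and the knob compartment is empty. I'll lower the tray gently to the height it was gripped at.

arm_command --rows '[{"fingers": -1, "x": 0, "y": 0, "z": 0.01, "ax": 0, "ay": 0, "az": 0}, {"fingers": -1, "x": 0, "y": 0, "z": 0.02, "ax": 0, "ay": 0, "az": 0}, {"fingers": -1, "x": 0, "y": 0, "z": 0.028, "ax": 0, "ay": 0, "az": 0}, {"fingers": -1, "x": 0, "y": 0, "z": 0.028, "ax": 0, "ay": 0, "az": 0}, {"fingers": -1, "x": 0, "y": 0, "z": 0.02, "ax": 0, "ay": 0, "az": 0}, {"fingers": -1, "x": 0, "y": 0, "z": 0.012, "ax": 0, "ay": 0, "az": 0}, {"fingers": -1, "x": 0, "y": 0, "z": 0.006, "ax": 0, "ay": 0, "az": 0}, {"fingers": -1, "x": 0, "y": 0, "z": 0.003, "ax": 0, "ay": 0, "az": 0}, {"fingers": -1, "x": 0, "y": 0, "z": 0.002, "ax": 0, "ay": 0, "az": 0}, {"fingers": -1, "x": 0, "y": 0, "z": 0, "ax": 0, "ay": 0, "az": 0}]'

```text
clock: 15.07
tcp_pos: [0.5143, 0.1707, 0.091]
orientation: [-3.13, -0.268, -0.002]
contact_force: [0.1, -0.0, -3.2]
grip_width: 0.0129
gripper_force: 78.6
```

arm_command --rows '[{"fingers": -1, "x": 0, "y": 0, "z": 0.001, "ax": 0, "ay": 0, "az": 0}, {"fingers": -1, "x": 0, "y": 0, "z": 0.001, "ax": 0, "ay": 0, "az": 0}, {"fingers": -1, "x": 0, "y": 0, "z": 0, "ax": 0, "ay": 0, "az": 0}, {"fingers": -1, "x": 0, "y": 0, "z": 0, "ax": 0, "ay": 0, "az": 0}]'

```text
clock: 15.4
tcp_pos: [0.514, 0.171, 0.0889]
orientation: [-3.129, -0.269, -0.001]
contact_force: [1.1, 0.0, -1.8]
grip_width: 0.0133
gripper_force: 78.8
```

arm_command --rows '[{"fingers": -1, "x": 0, "y": 0, "z": 0.001, "ax": 0, "ay": 0, "az": 0}, {"fingers": -1, "x": 0, "y": 0, "z": 0, "ax": 0, "ay": 0, "az": 0}, {"fingers": -1, "x": 0, "y": 0, "z": 0, "ax": 0, "ay": 0, "az": 0}]'

```text
clock: 15.65
tcp_pos: [0.514, 0.171, 0.0889]
orientation: [-3.128, -0.268, -0.001]
contact_force: [-4.4, 0.7, 12.6]
grip_width: 0.0127
gripper_force: 81.1
```

Firm contact with the bench, so the tray is down. I'll release slowly and then rise.

arm_command --rows '[{"fingers": -0.4, "x": 0, "y": 0, "z": 0, "ax": 0, "ay": 0, "az": 0}, {"fingers": -0.2, "x": 0, "y": 0, "z": 0, "ax": 0, "ay": 0, "az": 0}, {"fingers": 0.2, "x": 0, "y": 0, "z": 0, "ax": 0, "ay": 0, "az": 0}, {"fingers": 0.6, "x": 0, "y": 0, "z": 0, "ax": 0, "ay": 0, "az": 0}, {"fingers": 1, "x": 0, "y": 0, "z": 0, "ax": 0, "ay": 0, "az": 0}, {"fingers": 1, "x": 0, "y": 0, "z": 0, "ax": 0, "ay": 0, "az": 0}, {"fingers": 1, "x": 0, "y": 0, "z": 0, "ax": 0, "ay": 0, "az": 0}, {"fingers": 1, "x": 0, "y": 0, "z": 0, "ax": 0, "ay": 0, "az": 0}, {"fingers": 1, "x": 0, "y": 0, "z": 0, "ax": 0, "ay": 0, "az": 0}]'

```text
clock: 16.4
tcp_pos: [0.5136, 0.1707, 0.0874]
orientation: [3.13, 0.268, 0.0]
contact_force: [-0.1, -0.8, -0.5]
grip_width: 0.0852
gripper_force: 0.0
```

arm_command --rows '[{"fingers": 1, "x": 0, "y": 0, "z": -0.015, "ax": 0, "ay": 0, "az": 0}, {"fingers": 1, "x": 0, "y": 0, "z": -0.03, "ax": 0, "ay": 0, "az": 0}, {"fingers": 1, "x": 0, "y": 0, "z": -0.03, "ax": 0, "ay": 0, "az": 0}, {"fingers": 1, "x": 0, "y": 0, "z": -0.03, "ax": 0, "ay": 0, "az": 0}, {"fingers": 1, "x": 0, "y": 0, "z": -0.03, "ax": 0, "ay": 0, "az": 0}, {"fingers": 1, "x": 0, "y": 0, "z": -0.015, "ax": 0, "ay": 0, "az": 0}, {"fingers": 1, "x": 0, "y": 0, "z": 0, "ax": 0, "ay": 0, "az": 0}, {"fingers": 1, "x": 0, "y": 0, "z": 0, "ax": 0, "ay": 0, "az": 0}]'

```text
clock: 17.07
tcp_pos: [0.5138, 0.171, 0.2378]
orientation: [-3.129, -0.269, -0.002]
contact_force: [-0.3, -0.7, 0.1]
grip_width: 0.0853
gripper_force: 0.0
```

```bash
python3 - <<'E'
from bench import r
import cv2,numpy as np
a=r.grab_frame("scene")["frame"][150:400,120:430,::-1];b=r.grab_frame("wrist")["frame"][:,:,::-1]
cv2.imwrite("pics/t5.png",np.hstack([cv2.resize(a,(400,323)),cv2.resize(b,(400,323))]))
E
```

```text
(no output)
```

View pics/t5.png

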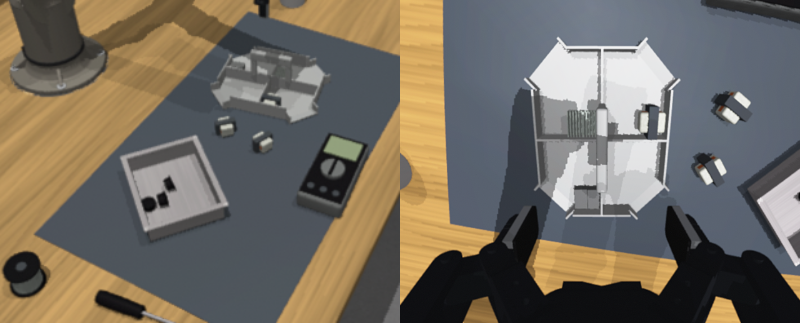

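The tray stands flat with the caps at (587,197), the sinks at (582,122) and the transformer at (653,120). The knobs are in the dish, and the bystanders in view haven't moved. I'm handing in.

```bash
python3 -c "
from bench import r
print(r.hand_in())"
```

```text
the job is handed in; nothing more can be done
None
```

I tipped all three knobs into the stainless dish, set the tray down flat with every other part still in it before letting go, left the bystanders alone, and handed the job in at about 17 s of the 58 s allowed; the hand-in returned no verdict.

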